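# Stow the tack tin at the top of the sloping rest

## Task

Clear the chart table before casting off: push the rectangular thumb-tack tin up the wooden ramp, without picking it up, and leave it resting on the slope with its long side flat against the stop at the top. Leave the round tin and the binoculars where they are.

Things in the scene. Friction and masses are not known exactly. Their poses are not given: they have to be found in the camera images.
- ramp: Fixed wooden wedge, 260 mm wide (its y), rising 8 degrees towards its +x (roughly the robot's left). Origin on the table at mid-width; x, y axes level. The slope rises from the table without a step at x = -90 mm; from there it is 170 mm along the slope to the stop's face (foot at x = +78, 24 mm above the table). Stop: dark bar across the full width, 20 mm above the slope. No side walls.
- tack_tin: Closed rectangular blue steel tin, 54 mm (its x) by 80 mm (y) by 28 mm high, about 0.14 kg, flat upright sides, lid stays shut. Origin at its centre, 14 mm above its underside. Stands on the table just below the foot of the ramp, in the left or right half of its width, its x uphill within 12 degrees. Friction holds it anywhere on the slope.
- round_tin: Bystander: a closed round blue steel tin, diameter 75 mm, 24 mm high, standing in the other half of the ramp's width below the foot. Origin at the centre of its underside. To be left where it is.
- binoculars: Bystander: a black plastic binocular pair lying flat to the robot's right of the ramp, about 138 mm long (its x), 120 mm wide, 54 mm high. Origin on the table under its middle. To be left where it is.

How it is judged:
By the outcome, as a careful person would: the job done as asked, in the order asked, and still so for the second after the job is handed in, with the robot touching nothing.
It also fails if it takes over 32 s, if anything falls off the work surface, if the arm or the gripper's body presses on something with over 40 N, if the wrist force passes 120 N, or if a joint passes its speed limit or range.

## Robot

A 6-joint arm with a two-finger parallel gripper is mounted at the origin on the work surface. World frame = base frame: x ahead of the robot, y to its left, z up, the work surface at z = 0. Lengths are in mm, angles in rad, forces in N, time in s.
With the tool pointing down it reaches from about 350 to 775 mm from the base axis. Payload 7.3 kg.
Tool frame: the origin (TCP) lies at the very end of the fingers, on their centre line; the grasp point (between the pads) lies 19 mm behind it (bot.grip_point_offset is the distance from the TCP to the grasp point, in mm); z points along the fingers, y is the line along which they close (so a half turn about z gives the same grasp; the last joint's range is limited). The gripper opens to 92 mm and grips with 3 to 60 N. Pads are 19 mm wide; open, the fingers measure 130 mm over their backs; the gripper's body (75 mm by 190 mm) begins 47 mm behind the grasp point.
Start: joints at [1.178, 0.342, 1.524, -0, 1.275, -0.146], TCP at [128.243, 509.116, 226.741] pointing down, gripper open.
Joint ranges: [-2.53, 2.53], [-0.77, 2.02], [0.04, 2.7], [-1, 4.14], [0.28, 2.66], [-3.11, 3.11]. Speed limits (rad/s): [2.57, 2.57, 3.14, 3.14, 3.14, 3.14].

## Interface

Orientations are given as [roll, pitch, yaw] about the fixed x, y, z axes, in that order (R = Rz(yaw) Ry(pitch) Rx(roll)).
In Python, from plant import bot gives the robot as it stands. The module is installed in compiled form; this text tells all that it offers.
- The arm moves only by the shell command python3 -m jog 'ROWS' [OPENING]. ROWS is JSON, a list of rows, each a list of 6 numbers: the shift along the tool's x, y, z in mm, then the turn, a rotation vector about the tool's x, y, z in rad. In form: [[dx, dy, dz, rx, ry, rz], ...]. A call has 1 to 12 rows; each row shifts and turns the commanded pose from where the row before left it, along the tool's axes as they then stand; what a row does not reach is not made up. A row lasts 1/10 s, in which the tool goes at most 50 mm and 8.59 degrees, less where a joint would pass 70% of its speed; a pose out of reach is approached as far as the arm can. A call with a gripper value outside its range is refused whole. OPENING is the opening in per cent of the stroke, from 0 (shut) to 100 (fully open), set as the call begins (- or left out, the last holds). The fingers move at their own pace and stop on an object; the grip force is fixed at half the most. Time passes only in rows, so rows that do not move let the fingers close. It gives the time, the measured TCP pose, the force, the opening and the grip force at its end, in the units of the state.
- bot.get_obs(): the state, without advancing time (a new reading comes with each control period).
- bot.capture(name): name is "scene" or "top" or "wrist"; returns the picture (480x640x3 uint8, red, green, blue); there is no depth.
- bot.camera_model(name): a dict with "fx", "fy", "cx", "cy" (pixels), "position" and "orientation" of the camera in the world; the wrist camera has in their place "T_tool_cam" (4x4, takes a point from camera to tool coordinates, whose origin is the TCP and whose axes are the flange's). Camera axes: x right, y down, z forward; pixel columns grow to the right and rows downward; lengths in mm; the calibration is good to about 2 mm. A picture is of the moment at which its call begins: read the wrist's pose just before it. camera_model takes no time and is no camera call.
- bot.close_job(): hands the job in; it is judged then, once.
Trained networks look in the newest picture that a camera, given by its name, has taken for a name from the list of things; names that differ only in an ending like _2 or _b are one class to them, and where a whole thing is asked for, a point or a joint stands for the part that bears it (a point fixed in the world has none). Each returns a list of dicts, best first, with "p" (0 to 1); they miss things now and then, are a little off and sometimes report something else, mostly with a low value. They report only what shows in the picture. A call takes as long as a camera call.
- bot.outline_of(target, camera): "mask" (480x640 bool, what is visible of it) and "pixel" ([column, row] in pixels, amid what is visible of it).
The state is a dict: "time": time; "joint_positions": joint angles; "dq": joint speeds; "tau": joint torques, N m; "tool_pos": TCP position; "tcp_rot": TCP orientation; "contact_force": force on the tool from outside, world axes, zero at the start; "moment": the same for the moment, N m; "grip_width": finger opening in mm; "finger_force": force on a finger pad.
Only numpy, scipy, OpenCV 4.12 (cv2) and the standard library are available. Lean on these libraries where they do the work, as an engineer would, in place of code of your own. Each camera call takes 0.05 s, during which the arm holds its last target. There are 200 camera calls.

## Working session

There is one attempt and no reset: what is moved stays moved. The work goes in short steps, Python scripts to look and compute and a shell command to move; the robot and the scene stay as the last step left them, time stands still between calls to the robot, and variables do not carry over. Pictures are saved under pics/ and viewed, at most 10 in all, crops included, and the job is handed in when it is done.

```bash
mkdir -p pics; cat > h.py <<'E'
import numpy as np,cv2
from scipy.spatial.transform import Rotation as R
from plant import bot
def ray(cam,px,z):
    m=bot.camera_model(cam); o=np.array(m['orientation'])
    Rm=o if o.shape==(3,3) else R.from_euler('xyz',o).as_matrix()
    d=Rm@np.array([(px[0]-m['cx'])/m['fx'],(px[1]-m['cy'])/m['fy'],1]); p=np.array(m['position'])
    return p+d*(z-p[2])/d[2]
E
python3 - <<'E'
from h import *
print(bot.camera_model('top'))
for c in ['top','scene']:
    im=bot.capture(c); cv2.imwrite(f'pics/{c}0.png',im[:,:,::-1])
for t,z in [('tack_tin',28),('ramp',15),('round_tin',24),('binoculars',40)]:
    for o in bot.outline_of(t,'top')[:2]:
        m=o['mask'].astype(np.uint8); c=max(cv2.findContours(m,0,2)[0],key=cv2.contourArea)
        b=cv2.boxPoints(cv2.minAreaRect(c))
        print(t,o['p'],o['pixel'],ray('top',o['pixel'],z).round(),[ray('top',q,z)[:2].round().tolist() for q in b],b.round().tolist())
s=bot.get_obs();print(s['time'],s['tool_pos'],s['tcp_rot'])
E
```

```text
{'fx': 488.7039110876268, 'fy': 488.7039110876268, 'cx': 327.0483638490426, 'cy': 242.27890776602246, 'position': array([ 494.66974832, -178.27777427,  800.76266337]), 'orientation': array([-3.05762902e+00,  2.02078979e-03, -1.54199606e+00])}
tack_tin 0.93 [293.8, 281.9] [ 495. -124.   28.] [[533.0, -98.0], [540.0, -153.0], [460.0, -162.0], [454.0, -108.0]] [[278.0, 257.0], [313.0, 254.0], [317.0, 305.0], [282.0, 308.0]]
ramp 0.77 [200.7, 236.9] [564.  30.  15.] [[431.0, 131.0], [700.0, 129.0], [692.0, -75.0], [424.0, -68.0]] [[133.0, 318.0], [144.0, 152.0], [269.0, 161.0], [258.0, 326.0]]
round_tin 0.91 [301.7, 205.5] [ 618. -132.   24.] [[658.0, -91.0], [660.0, -164.0], [586.0, -166.0], [584.0, -94.0]] [[277.0, 180.0], [322.0, 180.0], [322.0, 226.0], [277.0, 226.0]]
binoculars 0.82 [461.5, 264.2] [ 530. -385.   40.] [[542.0, -296.0], [619.0, -389.0], [507.0, -479.0], [432.0, -386.0]] [[404.0, 255.0], [465.0, 208.0], [522.0, 281.0], [462.0, 328.0]]
0.3 [128.18268323 509.00368006 226.52393254] [-3.14117472e+00 -7.43527978e-05  2.89481652e+00]
```

View pics/top0.png

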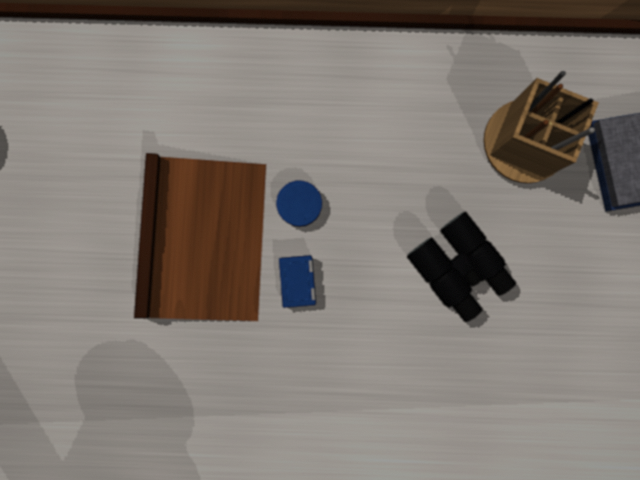

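```bash
cat > g.py <<'E'
from h import *
im=cv2.imread('pics/top0.png').astype(int)
# foot edge: red-blue drop scanning rows; stop face foot: dark->wood
f=[];s=[]
for r in range(172,312,4):
    d=im[r,:,2]-im[r,:,0]          # R-B high on wood
    w=np.where(d[130:285]>25)[0]+130
    br=im[r,:,2]
    f.append((w.max()+.5,r)); 
    g=np.diff(cv2.GaussianBlur(br[None].astype(np.float32),(5,1),0)[0]); s.append((145+np.argmax(g[145:175])+.5,r))
def line(pts,z):
    P=np.array([ray('top',p,z)[:2] for p in pts]); a=np.polyfit(P[:,0],P[:,1],1)
    res=np.abs(np.polyval(a,P[:,0])-P[:,1]); k=res<4; a=np.polyfit(P[k,0],P[k,1],1); return a,k.sum(),res.max()
F=line(f,0);S=line(s,24)
print(F,S)
up=np.degrees(np.arctan(F[0][0]))+90,np.degrees(np.arctan(S[0][0]))+90
print('up heading',up,'foot y@495',np.polyval(F[0],495),'stop y@495',np.polyval(S[0],495))
print('end corners foot',ray('top',(266,164),0),ray('top',(258,320),0))
E
python3 g.py
```

```text
(array([-1.18915007e-02, -6.06727346e+01]), np.int64(35), np.float64(0.804772048366317)) (array([-1.70378402e-02,  9.57363120e+01]), np.int64(21), np.float64(12.17757527906086))
up heading (np.float64(89.31869931080269), np.float64(89.02389810988743)) foot y@495 -66.55902742613429 stop y@495 87.30258110448457
end corners foot [689.99169737 -69.2074841    0.        ] [432.2394809 -66.3396594   0.       ]
```

```bash
python3 -m jog '[[0,0,0,0,0,0]]' 40; python3 -m jog '[[0,0,0,0,0,-0.14],[0,0,0,0,0,-0.14],[0,0,0,0,0,-0.14],[0,0,0,0,0,-0.14]]'
```

```text
time: 0.4
tool_pos: [128.2, 509.1, 226.6]
tcp_rot: [-3.141, 0.0, 2.895]
contact_force: [0.1, 0.1, -0.0]
grip_width: 87.8
finger_force: 0.0
time: 0.8
tool_pos: [128.2, 509.1, 226.7]
tcp_rot: [3.142, 0.0, -2.823]
contact_force: [-0.3, 0.2, -0.2]
grip_width: 56.7
finger_force: 0.0
```

```bash
python3 -m jog '[[0,0,0,0,0,0.146],[0,0,0,0,0,0.146],[0,0,0,0,0,0.146],[0,0,0,0,0,0.146],[0,0,0,0,0,0.146],[0,0,0,0,0,0.146],[0,0,0,0,0,0.146],[0,0,0,0,0,0.146],[0,0,0,0,0,0.146],[0,0,0,0,0,0.146],[0,0,0,0,0,0.146],[0,0,0,0,0,0.146]]'; python3 -m jog '[[0,0,0,0,0,0.146],[0,40,0,0,0,0],[0,40,0,0,0,0],[0,40,0,0,0,0],[0,40,0,0,0,0],[-40,0,0,0,0,0],[-40,0,0,0,0,0],[-40,0,0,0,0,0],[-40,0,0,0,0,0]]'
```

```text
time: 2.0
tool_pos: [128.2, 509.1, 226.7]
tcp_rot: [3.142, -0.0, 1.697]
contact_force: [0.3, 0.3, 0.5]
grip_width: 36.8
finger_force: 0.0
time: 2.9
tool_pos: [285.9, 345.4, 226.5]
tcp_rot: [3.142, 0.0, 1.557]
contact_force: [0.7, 0.4, 0.1]
grip_width: 36.8
finger_force: 0.0
```

```bash
python3 -m jog '[[-38,28,0,0,0,0],[-38,28,0,0,0,0],[-38,28,0,0,0,0],[-38,28,0,0,0,0],[-40,20,0,0,0,0],[-40,20,0,0,0,0],[-45,20,0,0,0,0],[-45,15,0,0,0,0],[-45,10,0,0,0,0],[-45,10,0,0,0,0],[-45,0,0,0,0,0],[-45,0,0,0,0,0]]'; python3 -m jog '[[-40,0,0,0,0,0],[-20,0,30,0,0,0],[0,0,40,0,0,0],[0,0,40,0,0,0],[0,0,0,0,0.07,0],[0,0,0,0,0,0]]'
```

```text
time: 4.1
tool_pos: [485.8, -159.9, 226.6]
tcp_rot: [3.141, -0.0, 1.557]
contact_force: [-0.2, 0.2, -0.3]
grip_width: 36.7
finger_force: 0.0
time: 4.7
tool_pos: [484.7, -218.8, 115.5]
tcp_rot: [-3.14, -0.072, 1.555]
contact_force: [-0.4, -0.2, 1.2]
grip_width: 36.8
finger_force: 0.0
```

```bash
python3 -m jog '[[0,11,0,0,0.068,0],[0,0,40,0,0,0],[0,0,40,0,0,0],[0,0,20,0,0,0],[0,0,6,0,0,0],[0,0,0,0,0,0]]'; python3 - <<'E'
from h import *
s=bot.get_obs();print(s['tool_pos'],s['tcp_rot'])
a=bot.capture('scene');b=bot.capture('top')
cv2.imwrite('pics/s1.png',a[:,:,::-1]);cv2.imwrite('pics/t1.png',cv2.resize(b[140:360,120:440,::-1],(800,550)))
E
```

```text
time: 5.3
tool_pos: [496.7, -203.5, 12.0]
tcp_rot: [3.141, -0.137, 1.557]
contact_force: [0.2, -1.0, 0.5]
grip_width: 36.8
finger_force: 0.0
[ 496.7222017  -203.54387102   12.0414873 ] [ 3.14125591 -0.13708906  1.55724664]
```

View pics/s1.png

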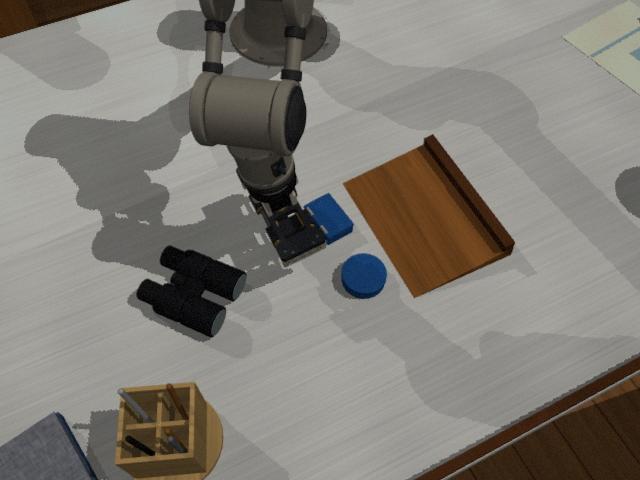

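View pics/t1.png

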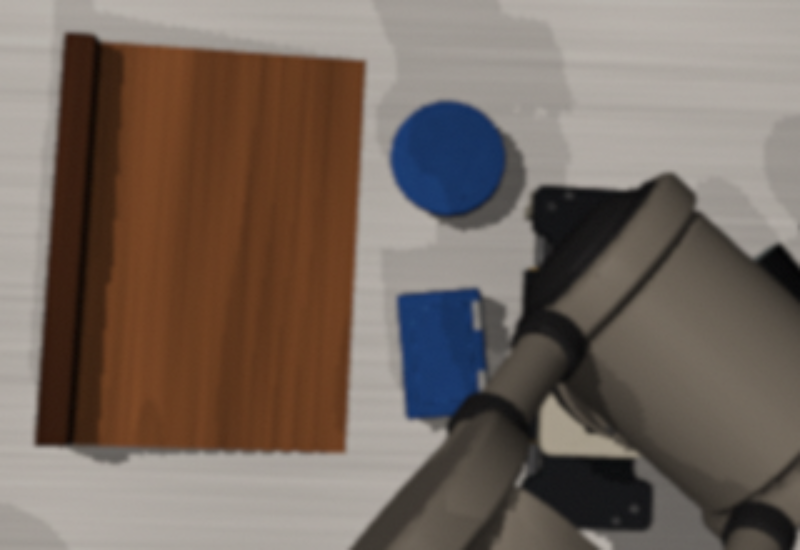

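```bash
python3 -m jog '[[8,0,1.1,0,0,0],[8,0,1.1,0,0,0],[5,0,0.7,0,0,0],[5,0,0.7,0,0,0],[5,0,0.7,0,0,0],[5,0,0.7,0,0,0],[5,0,0.7,0,0,0],[5,0,0.7,0,0,0],[5,0,0.7,0,0,0],[5,0,0.7,0,0,0],[5,0,0.7,0,0,0],[5,0,0.7,0,0,0]]'; python3 -m jog '[[5,0,0.7,0,0,0],[5,0,0.7,0,0,0],[5,0,0.7,0,0,0],[5,0,0.7,0,0,0],[5,0,0.7,0,0,0],[5,0,0.7,0,0,0],[0,0,0,0,0,0]]'; python3 - <<'E'
from h import *
b=bot.capture('top')
cv2.imwrite('pics/t2.png',cv2.resize(b[140:360,120:440,::-1],(800,550)))
E
```

```text
time: 6.6
tool_pos: [497.3, -136.5, 11.7]
tcp_rot: [3.141, -0.138, 1.557]
contact_force: [0.6, -2.4, 0.7]
grip_width: 36.4
finger_force: 0.9
time: 7.3
tool_pos: [497.5, -105.6, 11.6]
tcp_rot: [-3.141, -0.139, 1.557]
contact_force: [0.4, -0.3, 0.1]
grip_width: 36.8
finger_force: 0.0
```

View pics/t2.png

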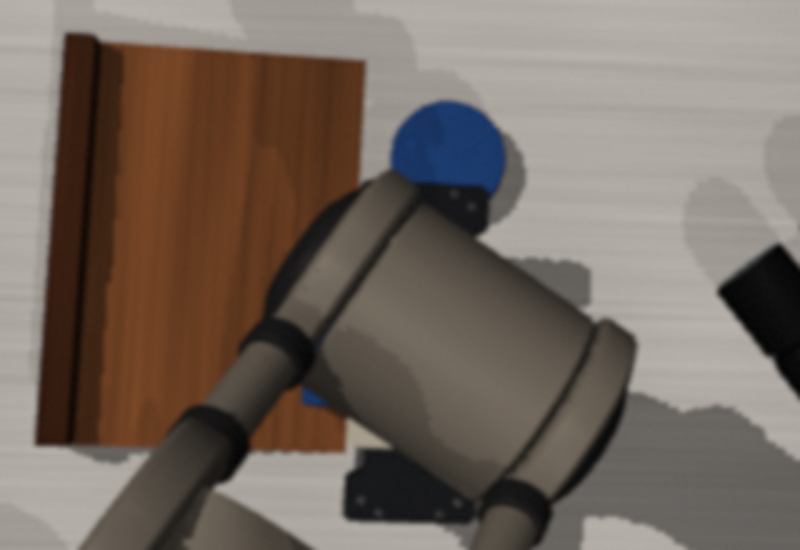

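```bash
python3 -m jog '[[5,0,0.7,0,0,0],[5,0,0.7,0,0,0],[5,0,0.7,0,0,0],[5,0,0.7,0,0,0],[5,0,0.5,0,0,0],[5,0,0.2,0,0,0],[5,0,0,0,0,0],[5,0,0,0,0,0],[5,0,0,0,0,0],[5,0,0,0,0,0],[5,0,0,0,0,0],[5,0,0,0,0,0]]'; python3 -m jog '[[5,0,0,0,0,0],[5,0,0,0,0,0],[5,0,0,0,0,0],[5,0,0,0,0,0],[5,0,0,0,0,0],[5,0,0,0,0,0],[5,0,0,0,0,0],[5,0,0,0,0,0],[5,0,0,0,0,0],[5,0,0,0,0,0],[0,0,0,0,0,0]]';python3 - <<'E'
from h import *
b=bot.capture('scene')
cv2.imwrite('pics/s3.png',cv2.resize(b[100:320,220:540,::-1],(800,550)))
E
```

```text
time: 8.55
tool_pos: [498.5, -46.3, 16.5]
tcp_rot: [3.142, -0.138, 1.557]
contact_force: [-0.2, -1.1, -2.1]
grip_width: 37.0
finger_force: 0.5
time: 9.65
tool_pos: [499.2, 3.6, 23.5]
tcp_rot: [3.142, -0.138, 1.557]
contact_force: [-0.2, 0.3, -0.1]
grip_width: 36.5
finger_force: 0.0
```

View pics/s3.png

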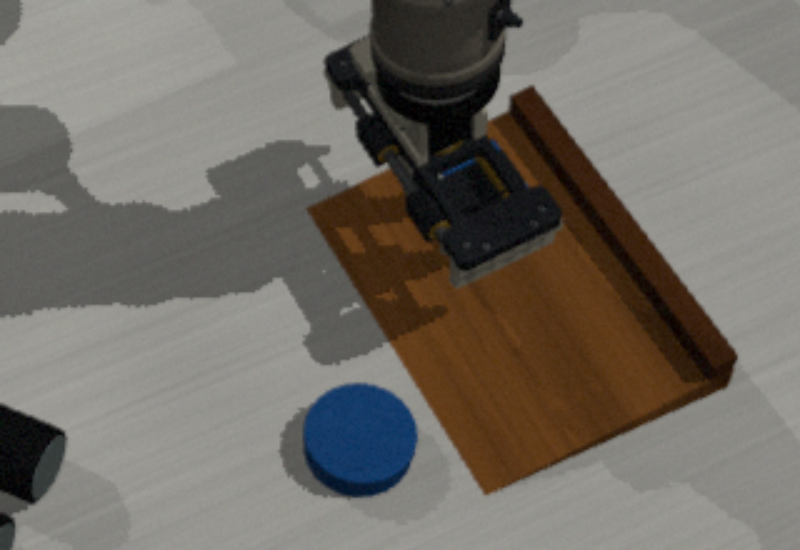

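```bash
python3 -m jog '[[4,0,0,0,0,0],[4,0,0,0,0,0],[4,0,0,0,0,0],[4,0,0,0,0,0],[4,0,0,0,0,0],[3,0,0,0,0,0],[2,0,0,0,0,0],[2,0,0,0,0,0],[0,0,0,0,0,0]]'; python3 -m jog '[[1,0,0,0,0,0],[1,0,0,0,0,0],[1,0,0,0,0,0],[0,0,0,0,0,0]]'
```

```text
time: 10.6
tool_pos: [499.6, 29.9, 27.1]
tcp_rot: [-3.142, -0.138, 1.557]
contact_force: [0.3, -0.4, 0.5]
grip_width: 36.8
finger_force: 0.0
time: 11.0
tool_pos: [499.6, 32.7, 27.5]
tcp_rot: [3.142, -0.138, 1.557]
contact_force: [0.6, -1.1, 0.5]
grip_width: 36.9
finger_force: 0.6
```

```bash
python3 -m jog '[[1,0,0,0,0,0],[1,0,0,0,0,0],[1,0,0,0,0,0],[0,0,0,0,0,0]]'; python3 -m jog '[[1,0,0,0,0,0],[0.5,0,0,0,0,0],[0,0,0,0,0,0]]'
```

```text
time: 11.4
tool_pos: [499.8, 35.0, 27.8]
tcp_rot: [3.141, -0.137, 1.558]
contact_force: [-0.4, -6.2, -0.2]
grip_width: 36.8
finger_force: 2.7
time: 11.7
tool_pos: [499.8, 35.1, 27.9]
tcp_rot: [3.141, -0.135, 1.558]
contact_force: [-0.9, -13.3, -0.4]
grip_width: 37.1
finger_force: 6.6
```

```bash
python3 -m jog '[[0.6,0,0,0,0,0],[0,0,0,0,0,0]]'; python3 -m jog '[[-2,0,0,0,0,0],[-4,0,0,0,0,0],[-10,0,0,0,0,0],[-15,0,-5,0,0,0],[-15,0,-30,0,0,0],[-10,0,-40,0,0,0],[-30,0,-40,0,0,0],[-40,0,-40,0,0,0],[-40,0,-20,0,0,0],[-45,0,0,0,0,0],[-45,0,0,0,0,0],[-40,0,0,0,0,0]]';python3 - <<'E'
from h import *
b=bot.capture('top')
cv2.imwrite('pics/t4.png',cv2.resize(b[140:360,120:340,::-1],(600,600)))
for t,z in [('tack_tin',45),('round_tin',24),('binoculars',40)]:
    o=bot.outline_of(t,'top')[0]
    c=max(cv2.findContours(o['mask'].astype(np.uint8),0,2)[0],key=cv2.contourArea); b=cv2.boxPoints(cv2.minAreaRect(c))
    print(t,o['p'],o['pixel'],ray('top',o['pixel'],z).round(),[ray('top',q,z)[:2].round().tolist() for q in b])
b=bot.capture('scene')
cv2.imwrite('pics/s4.png',cv2.resize(b[100:265,330:550,::-1],(800,600),interpolation=cv2.INTER_CUBIC))
E
```

```text
time: 11.9
tool_pos: [499.8, 35.1, 27.9]
tcp_rot: [3.141, -0.134, 1.558]
contact_force: [-1.3, -15.7, -0.4]
grip_width: 37.0
finger_force: 8.1
time: 13.1
tool_pos: [494.8, -276.7, 156.6]
tcp_rot: [3.141, -0.138, 1.556]
contact_force: [1.1, -0.4, -0.4]
grip_width: 36.7
finger_force: 0.0
tack_tin 0.59 [166.4, 275.7] [499.  72.  45.] [[463.0, 98.0], [545.0, 99.0], [545.0, 39.0], [462.0, 38.0]]
round_tin 0.74 [300.3, 202.4] [ 623. -130.   24.] [[657.0, -91.0], [659.0, -164.0], [586.0, -166.0], [584.0, -94.0]]
binoculars 0.4 [428.6, 238.4] [ 569. -333.   40.] [[570.0, -326.0], [570.0, -343.0], [561.0, -343.0], [560.0, -326.0]]
```

View pics/t4.png

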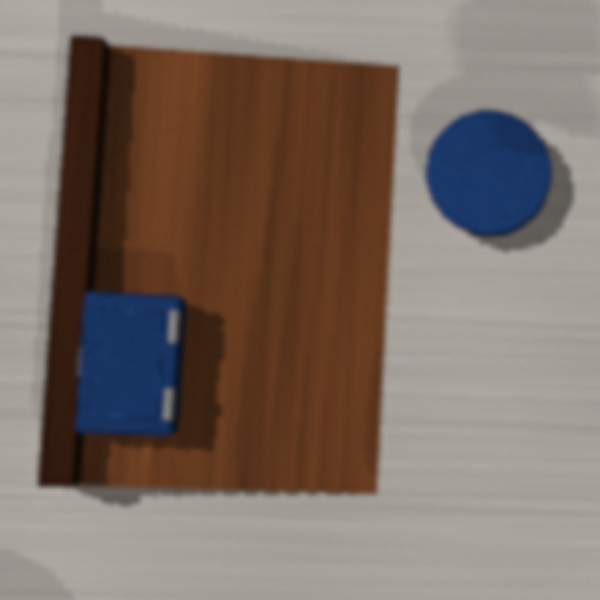

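View pics/s4.png

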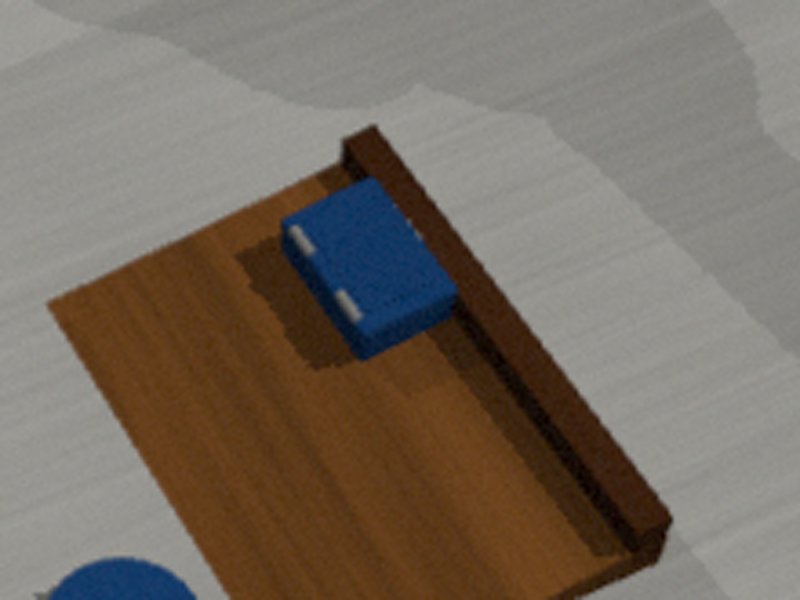

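The top view shows the tin's uphill side running along the stop (crop columns 84 to 76, parallel to the bar). The scene view shows no gap, and the round tin hasn't moved.

```bash
python3 -c "
from plant import bot
print(bot.close_job())"
```

```text
the job is handed in; nothing more can be done
None
```

I pushed the tack tin up the ramp and left it on the slope with its long side against the stop. The round tin measured in the same place afterwards, the arm stayed clear of the binoculars, and I handed the job in at about 13 s.

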